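# Clamp an embedded specimen and take a Shore hardness reading

### The job

Check that the embedding resin has cured: first turn the chuck's hand ring by its crank knob one full turn clockwise (seen from above) to its stop, so that the three jaws clamp the specimen block. Then lift the hardness gauge out of its dock and press it, upright and foot flat, on the red spot on the block with a light push of about 10 N (never over 30 N). Finish while holding it there, and leave the other things on the desk where they are.

Things in the scene. Friction and masses are not known exactly. Their poses are not given: they have to be found in the camera images.
- chuck: Self-centring three-jaw chuck fixed to the desk, axis upright. Origin: on the axis at desk level; z up. Grey round foot 144 mm across; knurled hand ring 132 mm across, turned by the crank knob 70 mm from the axis. At ring angle q the knob lies in the direction 180 degrees minus q from the chuck's x axis (anticlockwise positive).
- chuck_ring (a joint): Angle of the hand ring in rad, growing clockwise from above. It starts between -0.6 and 0.4 (jaws open), the jaws touch the block at about 6.03, and a hard stop ends it at 6.53 with the jaws tight. It is stiff (0.15 N m, about 2 N at the knob) and stays where it is left.
- crank_grip (a point): Point on the axis of the crank knob, 78 mm above the desk: a good height to grip. The knob is a black upright cylinder, 18 mm in diameter, from 39 to 92 mm above the desk, with a flat top; it spins freely on its pin, so the hand need not turn with it.
- jaw_1: Polished steel jaw of the chuck at 0 degrees from its x axis, 14 mm wide, 13 mm high; origin at the foot of its gripping face.
- jaw_2: Steel jaw at 120 degrees, likewise.
- jaw_3: Steel jaw at 240 degrees, likewise.
- block: Loose specimen block: cream resin disc 50 mm across, 22 mm high, 60 g, a grey polished metal chip in one half of its top; it lies between the open jaws a few mm off centre, its top 60 mm above the desk. Origin: centre of the underside; z up. The jaws centre it as they close.
- mark (a point): Centre of the red spot (9 mm in diameter) on top of the block, in the bare resin 10 mm from the block's centre along the block's x axis; z up.
- chuck_center (a point): Centre of the chuck's steel face, on its axis, 38 mm above the desk. The block lies on this face and the jaws slide on it, tops 51 mm above the desk; they close by 7 mm of radius per turn of the ring.
- block_center (a point): Centre of the block's top.
- dock: Grey docking block fixed to the desk, 75 x 95 x 26 mm, with a 22 mm through hole in the middle for the gauge's stem and a small dark test disc beside it (fixed). Origin: centre of the underside.
- gauge: Loose hardness gauge, 180 g, upright in the dock. Origin: centre of the foot's underside; z up. Steel stem 18 mm across from z = 0 to 22 mm, then a white case 30 (x) by 44 mm (y) to z = 128 mm and a 2.5 mm orange cap; display on the -x face, orange grip strips on the y sides: grip across these 44 mm, 100 mm above the foot. Docked, the foot is 4 mm above the desk.
- gauge_foot (a point): Centre of the underside of the gauge's foot (the gauge's origin).
- gauge_pin (a joint): Travel of the gauge's sprung measuring pin in m: 0 with the pin standing 2.5 mm proud of the foot; 0.0025 when it is pushed level with the foot. Pushing it starts at about 1 N and takes about 4 N; beyond that the flat foot bears on the resin, which is rigid.
- red_beaker: Clear pot with red lid, 62 mm in diameter, 69 mm high; bystander.
- small_beaker: Glass beaker, 45 mm in diameter, 59 mm high; bystander.
- spare_eyepiece: Black spare eyepiece standing on its rim, 34 mm in diameter, 43 mm high; bystander.
- marker: Marker pen lying on the desk, 136 mm long (along its y), 13 mm thick; bystander.
- petri_3: Petri dish with lid, 67 mm in diameter, 15 mm high; bystander.

How it is judged (in metres and radians):
On the way, in this order (a step that is already met when the one before it is completed fails the run):
1. the ring has been turned home and all three jaws grip the block, centred on the chuck (value of joint chuck_ring above 6.2 rad and contact force between each of jaw_1, jaw_2, jaw_3 and block above 2 N and horizontal distance between block_center and chuck_center below 0.002 m), for 0.2 s.
2. the gauge is lifted clear of its dock, upright, in the fingers (height (world z) of gauge_foot above 0.04 m and contact force between the fingers and gauge above 1 N and contact force between gauge and dock below 0.1 N and angle between gauge's own z axis and vertical below 0.3 rad), for 0.1 s.
At the end, for the whole second after the job is handed in: Ring past 6.2 rad, each jaw pressing the block over 2 N, block centred within 3 mm; the gauge, held in the fingers, at rest, off the chuck, stands within 5 mm of the red spot, within 0.06 rad of upright, foot flat (within 1 mm), pin in over 1.2 mm, pressing with 4 to 25 N (value of joint chuck_ring above 6.2 rad and contact force between each of jaw_1, jaw_2, jaw_3 and block above 2 N and horizontal distance between block_center and chuck_center below 0.003 m and horizontal distance between gauge_foot and mark below 0.005 m and z of gauge_foot in the frame of mark below 0.001 m and angle between gauge's own z axis and vertical below 0.06 rad and value of joint gauge_pin above 0.0012 m and contact force between gauge and block between 4 and 25 N and contact force between gauge and chuck below 0.1 N and contact force between the fingers and gauge above 1 N and linear speed of gauge below 0.02 m/s); the arm keeps its last pose, push and grip.
It fails at once if the gauge is pressed on the block with more than 30 N (contact force between gauge and block above 30 N).
It fails at once if a bystander is moved by more than 20 mm (distance of any of red_beaker, small_beaker, spare_eyepiece, marker, petri_3 from where it was at the start of the episode above 0.02 m).
It also fails if it takes over 70 s, if anything falls off the work surface, if the arm or the gripper's body presses on something with over 40 N, if the wrist force passes 120 N, or if a joint passes its speed limit or range.

### The arm

A 6-joint arm with a two-finger parallel gripper is mounted at the origin on a cart in front of the work surface, level with it; the furniture and walls round the work are solid. World frame = base frame: x ahead of the robot, y to its left, z up, the work surface at z = 0. Lengths are in mm, angles in rad, forces in N, time in s.
With the tool pointing down it reaches from about 300 to 775 mm from the base axis. Payload 14.6 kg.
Tool frame: the origin (TCP) lies where the fingers leave the gripper's body, on its centre line; the fingertips stand 97 mm ahead of it and the grasp point (between the pads) lies 78 mm ahead of it (env.pinch_z is the distance from the TCP to the grasp point, in mm); z points along the fingers, y is the line along which they close (so a half turn about z gives the same grasp; the last joint's range is limited). The gripper opens to 94 mm and grips with 3 to 60 N. Pads are 16 mm wide; open, the fingers measure 119 mm over their backs; the gripper's body (75 mm by 177 mm) begins 78 mm behind the grasp point.
Start: joints at [1.207, 0.3, 1.521, -0, 1.321, -0.067], TCP at [160.852, 525.944, 302.646] pointing down, gripper open.
Joint ranges: [-3.03, 3.03], [-0.79, 2.21], [0.23, 2.52], [-1.04, 4.18], [0, 3.07], [-2.55, 2.55]. Speed limits (rad/s): [2.22, 2.22, 2.57, 3.14, 3.14, 3.14].

### API

Orientations are given as [roll, pitch, yaw] about the fixed x, y, z axes, in that order (R = Rz(yaw) Ry(pitch) Rx(roll)).
In Python, from bench import state, get_image, env, search_frame gives the robot as it stands.
- The arm moves only by the tool drive_tool, never from a script. Its argument "targets" is a list of rows, each a list of 3 entries, a list of its own where there are three numbers: the opening, from -1 (shut) to 1 (fully open), then the shift along the tool's x, y, z in m, then the turn about the tool's z in rad. A call has 1 to 8 rows; each row shifts and turns the commanded pose from where the row before left it, along the tool's axes as they then stand; what a row does not reach is not made up. A row lasts 1/8 s, in which the tool goes at most 62.5 mm and 10.7 degrees, less where a joint would pass 70% of its speed; a pose out of reach is approached as far as the arm can. A call is refused whole if a number of a shift passes 0.0625 or a number of a turn 0.188, either way. A call with a gripper value outside its range is refused whole. The fingers move at their own pace and stop on an object; the grip force is fixed at half the most. Time passes only in rows, so rows that do not move let the fingers close. It gives the time, the measured TCP pose, the force, the opening and the grip force at its end, in the units of the state.
- state(): the state, without advancing time (a new reading comes with each control period).
- get_image(name): name is "scene" or "top" or "wrist"; returns a dict with "color" (384x512x3 uint8, red, green, blue), "camera_matrix" (3x3 intrinsics, pixels), "R" (3x3) and "t" (3): a world point X has camera coordinates R X + t. Camera axes: x right, y down, z forward; pixel columns grow to the right and rows downward; lengths in mm; the calibration is good to about 2 mm. A picture is of the moment at which its call begins. There is no depth.
- env.sign_off(): hands the job in; it is judged then, once.
Trained networks look in a picture, given as the dict that the camera call returned (one of the last four; its "shot" number tells which), for a name from the list of things; names that differ only in an ending like _2 or _b are one class to them, and where a whole thing is asked for, a point or a joint stands for the part that bears it (a point fixed in the world has none). Each returns a list of dicts, best first, with "confidence" (0 to 1); they miss things now and then, are a little off and sometimes report something else, mostly with a low value. They report only what shows in the picture. A call takes as long as a camera call.
- search_frame(picture, query): "centre" ([column, row] in pixels, amid what is visible of it).
The state is a dict: "clock": time; "q": joint angles; "qd": joint speeds; "effort": joint torques, N m; "ee_pos": TCP position; "eef_rot": TCP orientation; "ft_force": force on the tool from outside, world axes, zero at the start; "torque": the same for the moment, N m; "opening": finger opening in mm; "gripper_force": force on a finger pad.
Only numpy, scipy, OpenCV 4.12 (cv2) and the standard library are available. Lean on these libraries where they do the work, as an engineer would, in place of code of your own. Each camera call takes 0.05 s, during which the arm holds its last target. There are 200 camera calls.

## Working session

There is one attempt and no reset: what is moved stays moved. The work goes in short steps, Python scripts to look and compute and a tool call to move; the robot and the scene stay as the last step left them, time stands still between calls to the robot, and variables do not carry over. Pictures are saved under pics/ and viewed, at most 10 in all, crops included, and the job is handed in when it is done.

Besides the shell and the picture viewer there is one more tool, called after "Request:" by a JSON object that holds its "name" and its "arguments". drive_tool: Moves the arm, as the interface text tells. Its arguments: {"type":"object","properties":{"targets":{"type":"array","items":{"type":"array"}}},"required":["targets"]}

```bash
ls; mkdir -p pics; cat > h.py <<'E'
from bench import state, get_image, env, search_frame
import numpy as np, cv2
def ray(im,px):
    K,R,t=np.array(im["camera_matrix"]),np.array(im["R"]),np.array(im["t"])
    o=-R.T@t; d=R.T@np.linalg.inv(K)@np.array([px[0],px[1],1.]); return o,d
def at(im,px,z):
    o,d=ray(im,px); return o+d*(z-o[2])/d[2]
def proj(im,X):
    c=np.array(im["R"])@np.array(X,float)+np.array(im["t"]); p=np.array(im["camera_matrix"])@c; return p[:2]/p[2]
def save(im,n): cv2.imwrite("pics/"+n,cv2.cvtColor(im["color"],cv2.COLOR_RGB2BGR))
E
python3 - <<'E'
from h import *
s=state();print(s["clock"],s["ee_pos"],s["eef_rot"],s["opening"],env.pinch_z)
a={n:get_image(n) for n in("scene","top")}
cv2.imwrite("pics/a.png",cv2.cvtColor(np.vstack([a["top"]["color"]]),cv2.COLOR_RGB2BGR));save(a["scene"],"b.png")
for n,z in dict(chuck=20,crank_grip=78,block=50,mark=60,block_center=60,jaw_1=50,dock=26,gauge=100,red_beaker=35,small_beaker=30,spare_eyepiece=20,marker=6,petri_3=8).items():
    for k in a:
        print(n,k,[(np.round(r["centre"]),round(r["confidence"],2),np.round(at(a[k],r["centre"],z)[:2])) for r in search_frame(a[k],n)[:3]])
for k in a: print(k,np.round(ray(a[k],(0,0))[0]))
E
```

```text
pics
0.0 [160.78727063 525.81076949 302.09701855] [-3.14045712e+00 -5.97893327e-05  2.84484412e+00] 94.11400175498733 78.39999999999999
chuck scene [(array([242., 202.]), 0.72, array([507., -25.]))]
chuck top [(array([235., 211.]), 0.73, array([476.,  -0.])), (array([236., 204.]), 0.71, array([501.,  -3.]))]
crank_grip scene [(array([231., 200.]), 0.69, array([456., -69.])), (array([283., 266.]), 0.23, array([ 462., -314.]))]
crank_grip top [(array([224., 184.]), 0.96, array([559.,  31.]))]
block scene [(array([244., 189.]), 0.61, array([520., -12.])), (array([198., 144.]), 0.49, array([490., 244.]))]
block top [(array([238., 197.]), 0.74, array([519., -11.]))]
mark scene [(array([243., 188.]), 0.55, array([513., -20.])), (array([283., 266.]), 0.47, array([ 472., -298.]))]
mark top [(array([238., 198.]), 0.59, array([517., -12.]))]
block_center scene [(array([242., 192.]), 0.7, array([503., -35.]))]
block_center top [(array([235., 195.]), 0.55, array([525.,  -4.]))]
jaw_1 scene [(array([231., 196.]), 0.6, array([476., -23.]))]
jaw_1 top [(array([236., 197.]), 0.22, array([520.,  -5.]
[... 483 characters left out ...]
-160.])), (array([146., 211.]), 0.56, array([479., 282.]))]
small_beaker scene [(array([301., 192.]), 0.93, array([660., -69.]))]
small_beaker top [(array([253., 156.]), 0.67, array([654., -60.]))]
spare_eyepiece scene [(array([306., 230.]), 0.68, array([ 601., -192.]))]
spare_eyepiece top [(array([286., 175.]), 0.62, array([ 593., -165.]))]
marker scene [(array([270., 248.]), 0.55, array([ 500., -194.]))]
marker top [(array([297., 205.]), 0.65, array([ 496., -203.]))]
petri_3 scene [(array([232., 205.]), 0.6, array([483., -11.])), (array([237., 156.]), 0.58, array([594., 188.]))]
petri_3 top [(array([175., 181.]), 0.66, array([578., 196.]))]
scene [ 116. -837.  773.]
top [ 418.  -54. 1415.]
```

```bash
python3 - <<'E'
import cv2,numpy as np
a=cv2.imread("pics/a.png")[130:260,120:370];b=cv2.imread("pics/b.png")[120:320,170:330]
a=cv2.resize(a,None,fx=2.2,fy=2.2,interpolation=2);b=cv2.resize(b,None,fx=2.95,fy=2.95,interpolation=2)
cv2.imwrite("pics/a2.png",cv2.resize(cv2.imread("pics/a.png")[130:260,120:370],(800,416),interpolation=2));cv2.imwrite("pics/b2.png",b)
E
```

```text
(no output)
```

View pics/a2.png

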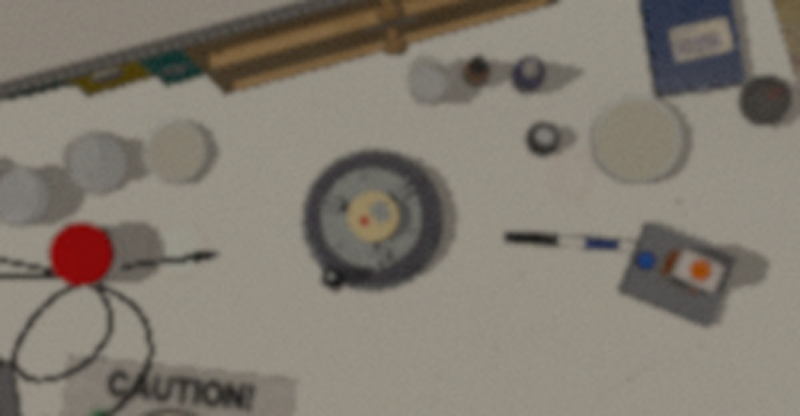

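View pics/b2.png

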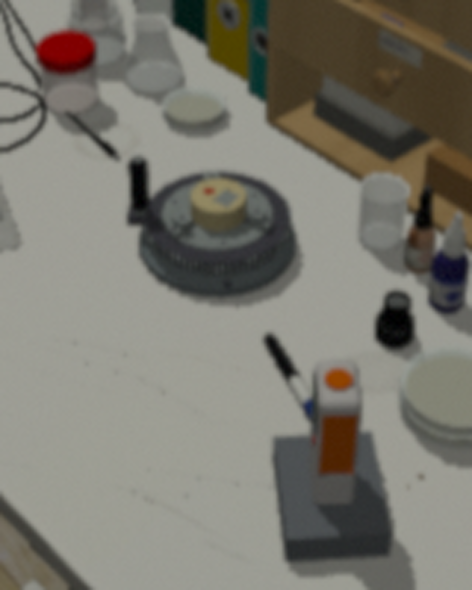

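The top view shows the chuck centre at about pixel (237,198), and the black knob at about (224,217). The network's (224,184) for the knob is wrong. The gauge stands in the rotated dock at about (338,214), with the red spot on the upper-left side of the block. Next I'll move above the chuck for a look with the wrist camera.

```bash
python3 - <<'E'
from h import *
im=get_image("top"); sc=get_image("scene")
print("chuck",at(im,(236.9,198.1),38),"knob",at(im,(224.1,216.6),92),"cap",at(im,(120+701*.3125,130+270*.3125),134))
print("scene knobtop",at(sc,(216.8,174),92),"cap",at(sc,(170+339/2.95,120+379/2.95),134))
w=get_image("wrist");print(np.array(w["camera_matrix"]),ray(w,(256,192)))
E
```

```text
chuck [517.35515357  -7.77930751  38.        ] knob [457.30857574  29.69944802  92.        ] cap [ 459.68681621 -312.34130561  134.        ]
scene knobtop [460.09674847  26.38110708  92.        ] cap [ 460.43064664 -316.24772562  134.        ]
[[265.03610481   0.         257.80012479]
 [  0.         265.03610481 189.89808005]
 [  0.           0.           1.        ]] (array([ 93.92540127, 545.80864104, 384.94762654]), array([ 0.23623662, -0.07874424, -0.96855595]))
```

Request:
{"name": "drive_tool", "arguments": {"targets": [[1, [0, 0, 0], 0.148], [1, [0, 0, 0], 0.149]]}}

```text
clock: 1.8
ee_pos: [160.8, 525.9, 302.6]
eef_rot: [-3.142, 0.0, 2.543]
ft_force: [-0.4, 0.4, -0.3]
opening: 93.9
gripper_force: 0.0
```

Request:
{"name": "drive_tool", "arguments": {"targets": [[1, [0, 0, 0], -0.15], [1, [0, 0, 0], -0.15], [1, [0, 0, 0], -0.15], [1, [0, 0, 0], -0.149], [1, [-0.031, -0.048, 0], 0], [1, [-0.031, -0.048, 0], 0], [1, [-0.031, -0.048, 0], 0], [1, [-0.031, -0.048, 0], 0]]}}

```text
clock: 2.8
ee_pos: [286.5, 333.0, 302.8]
eef_rot: [3.141, 0.0, -3.136]
ft_force: [0.9, -0.0, 0.4]
opening: 94.0
gripper_force: 0.0
```

Request:
{"name": "drive_tool", "arguments": {"targets": [[1, [-0.031, -0.048, 0], 0], [1, [-0.031, -0.048, 0], 0], [1, [-0.031, -0.048, 0], 0], [1, [-0.031, -0.048, 0], 0], [1, [-0.031, -0.048, 0], 0], [1, [-0.031, -0.048, 0], 0], [1, [0, 0, 0], 0], [1, [0, 0, 0], 0]]}}

```text
clock: 3.8
ee_pos: [473.1, 47.8, 302.5]
eef_rot: [3.141, -0.0, -3.137]
ft_force: [-0.1, 0.3, 0.3]
opening: 93.7
gripper_force: 0.0
```

```bash
python3 - <<'E'
from h import *
w=get_image("wrist");save(w,"w1.png")
for n,z in dict(chuck=38,crank_grip=92,block_center=60,mark=60,jaw=51).items():
    print(n,[(np.round(r["centre"],1),round(r["confidence"],2),np.round(at(w,r["centre"],z)[:2],1)) for r in search_frame(w,"jaw_1" if n=="jaw" else n)[:4]])
E
```

```text
chuck [(array([227.9, 197. ]), 0.73, array([499.4,   7.1])), (array([218.1, 215.9]), 0.19, array([526.6,  -7.1]))]
crank_grip [(array([241. , 179.3]), 0.93, array([463.7,  28.5]))]
block_center []
mark [(array([216.6, 214.2]), 0.74, array([516.5,  -5.5]))]
jaw [(array([210. , 184.1]), 0.7, array([478.7, -14.2])), (array([197.6, 230.1]), 0.68, array([542.4, -33.3])), (array([361.8, 240.8]), 0.62, array([556.8, 189.7])), (array([247.4, 220. ]), 0.46, array([527.6,  33.9]))]
```

View pics/w1.png

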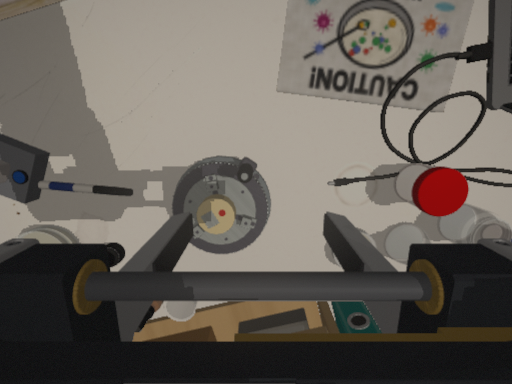

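```bash
python3 - <<'E'
from h import *
w=get_image("wrist");c=w["color"][145:265,160:290];cv2.imwrite("pics/w2.png",cv2.cvtColor(cv2.resize(c,None,fx=5,fy=5,interpolation=cv2.INTER_CUBIC),cv2.COLOR_RGB2BGR))
print("nadir/cam",ray(w,(256,192))[0])
c0=np.array([516.2,-4.5])
for a in (145,148,151,154):
    p=c0+70*np.array([np.cos(np.radians(a)),np.sin(np.radians(a))]); print(a,p,[np.round((proj(w,[*p,z])-[160,145])*5) for z in (92,65,39)])
print("centre",(proj(w,[*c0,38])-[160,145])*5)
E
```

```text
nadir/cam [403.10251687  47.25448886 385.10073321]
145 [458.8593569   35.65035054] [array([435., 150.]), array([439., 129.]), array([443., 112.])]
148 [456.83663327  32.5943485 ] [array([421., 141.]), array([427., 121.]), array([431., 104.])]
151 [454.9766205   29.43667342] [array([407., 132.]), array([414., 113.]), array([419.,  97.])]
154 [453.28441676  26.18598028] [array([393., 125.]), array([400., 106.]), array([407.,  91.])]
centre [297.03735387 317.32687536]
```

View pics/w2.png

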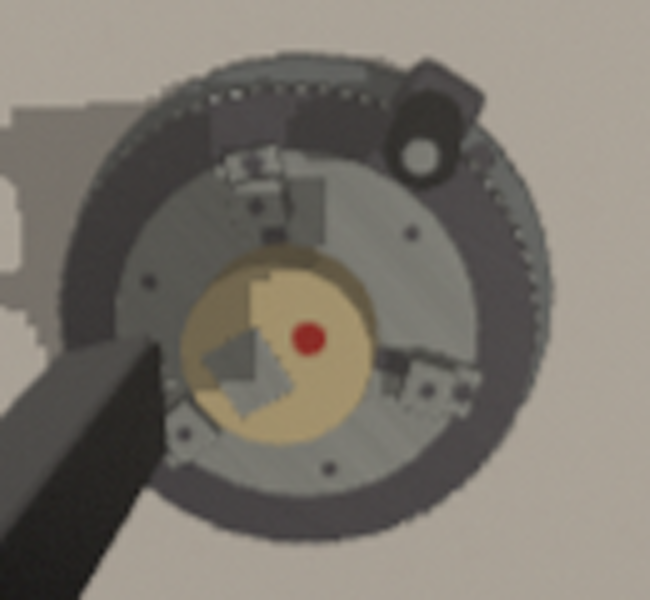

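Zoomed crop: the knob's top is at crop (420,156), the face centre at about (297,320), the red spot at (308,339), and the jaws at about 73°, 193° and 313°. So the ring angle is about -0.25. I'll go to the knob.

```bash
python3 - <<'E'
from h import *
s=state();print(s["ee_pos"],s["eef_rot"])
w=get_image("wrist");print(at(w,(244,176.2),92))
E
```

```text
[473.1631916   48.09143812 302.77645668] [-3.14157623e+00  2.25246873e-04 -3.13543343e+00]
[460.36194969  32.14869059  92.        ]
```

Request:
{"name": "drive_tool", "arguments": {"targets": [[1, [0.014, -0.016, 0], 0], [1, [0, 0, 0.05], 0], [1, [0, 0, 0.05], 0], [1, [0, 0, 0.035], 0], [1, [0, 0, 0.009], 0], [1, [0, 0, 0], 0], [-1, [0, 0, 0], 0], [-1, [0, 0, 0], 0]]}}

```text
clock: 5.2
ee_pos: [459.8, 31.5, 159.7]
eef_rot: [-3.142, 0.002, -3.136]
ft_force: [-0.1, -0.3, -0.7]
opening: 77.4
gripper_force: 0.0
```

Request:
{"name": "drive_tool", "arguments": {"targets": [[-1, [0, 0, 0], 0], [-1, [0, 0, 0], 0], [-1, [0, 0, 0], 0], [-1, [0, 0, 0], 0]]}}

```text
clock: 5.7
ee_pos: [459.4, 31.5, 158.6]
eef_rot: [-3.142, -0.0, -3.136]
ft_force: [-1.0, 0.6, -0.6]
opening: 37.4
gripper_force: 0.0
```

Request:
{"name": "drive_tool", "arguments": {"targets": [[-1, [0, 0, 0], 0], [-1, [0, 0, 0], 0], [-1, [0, 0, 0], 0], [-1, [0, 0, 0], 0]]}}

```text
clock: 6.2
ee_pos: [459.4, 31.5, 158.6]
eef_rot: [3.142, -0.0, -3.136]
ft_force: [-0.9, 1.0, 1.3]
opening: 17.3
gripper_force: 30.0
```

```bash
cat > arc.py <<'E'
from h import *
import sys
# args: cx cy rows step ; starts from current pos, with optional commanded start
cx,cy,n,st=map(float,sys.argv[1:5]); s=state(); p=np.array(s["ee_pos"][:2]); yaw=s["eef_rot"][2]
f=np.radians(float(sys.argv[5])) if len(sys.argv)>5 else np.arctan2(p[1]-cy,p[0]-cx)
print(p,s["ft_force"],s["opening"],s["gripper_force"],np.hypot(p[0]-cx,p[1]-cy),np.degrees(f))
for i in range(int(n)):
    q=np.array([cx,cy])+70*np.array([np.cos(f-st*(i+1)),np.sin(f-st*(i+1))]); d=q-p; p=q
    c,sn=np.cos(yaw),np.sin(yaw); print(i,np.round([(c*d[0]+sn*d[1])/1e3,(sn*d[0]-c*d[1])/1e3],4), np.round(np.degrees(f-st*(i+1)),1))
E
python3 arc.py 517.5 -5 12 0.15
```

```text
[459.38376052  31.51655231] [-0.88968672  0.99605094  1.26715468] 17.295984548664194 30.0001260638237 68.63640349006774 147.8573557688155
0 [-0.0051  0.0091] 139.3
1 [-0.0075  0.0074] 130.7
2 [-0.0085  0.0062] 122.1
3 [-0.0093  0.0048] 113.5
4 [-0.0099  0.0034] 104.9
5 [-0.0103  0.0019] 96.3
6 [-0.0105  0.0003] 87.7
7 [-0.0104 -0.0013] 79.1
8 [-0.0101 -0.0028] 70.5
9 [-0.0096 -0.0043] 61.9
10 [-0.0088 -0.0057] 53.3
11 [-0.0079 -0.0069] 44.7
```

Request:
{"name": "drive_tool", "arguments": {"targets": [[-1, [-0.0055, 0.0088, 0], 0], [-1, [-0.0075, 0.0074, 0], 0], [-1, [-0.0085, 0.0062, 0], 0], [-1, [-0.0093, 0.0048, 0], 0], [-1, [-0.0099, 0.0034, 0], 0], [-1, [-0.0103, 0.0019, 0], 0], [-1, [-0.0105, 0.0003, 0], 0], [-1, [0, 0, 0], 0]]}}

```text
clock: 7.2
ee_pos: [521.6, 64.9, 158.7]
eef_rot: [3.141, 0.001, -3.137]
ft_force: [2.0, 1.7, -0.1]
opening: 17.8
gripper_force: 30.0
```

```bash
python3 arc.py 517.5 -5 8 0.2 87.7
```

```text
[521.63571962  64.85873533] [ 2.02102885  1.71994919 -0.12787789] 17.79750282918188 29.99998927116394 69.98104799956003 87.7
0 [-0.0125 -0.0019] 76.2
1 [-0.0132 -0.0047] 64.8
2 [-0.012  -0.0072] 53.3
3 [-0.0103 -0.0095] 41.9
4 [-0.0082 -0.0113] 30.4
5 [-0.0058 -0.0127] 18.9
6 [-0.0031 -0.0136] 7.5
7 [-0.0004 -0.014 ] -4.0
```

Request:
{"name": "drive_tool", "arguments": {"targets": [[-1, [-0.0125, -0.0019, 0], 0], [-1, [-0.0132, -0.0047, 0], 0], [-1, [-0.012, -0.0072, 0], 0], [-1, [-0.0103, -0.0095, 0], 0], [-1, [-0.0082, -0.0113, 0], 0], [-1, [-0.0058, -0.0127, 0], 0], [-1, [-0.0031, -0.0136, 0], 0], [-1, [0, 0, 0], 0]]}}

```text
clock: 8.2
ee_pos: [587.6, 3.3, 158.8]
eef_rot: [-3.142, 0.005, -3.137]
ft_force: [14.0, -0.5, -8.4]
opening: 17.2
gripper_force: 30.0
```

```bash
python3 arc.py 517.5 -5 8 0.2 7.5
```

```text
[587.59168066   3.27229458] [14.0361738  -0.45324336 -8.36818808] 17.160641919688455 29.998271763324738 70.57814502243734 7.499999999999999
0 [ 0.0003 -0.0131] -4.0
1 [ 0.0024 -0.0138] -15.4
2 [ 0.0051 -0.013 ] -26.9
3 [ 0.0076 -0.0117] -38.3
4 [ 0.0098 -0.01  ] -49.8
5 [ 0.0116 -0.0079] -61.3
6 [ 0.0129 -0.0054] -72.7
7 [ 0.0137 -0.0027] -84.2
```

```bash
python3 arc.py 519.2 -5 8 0.2 7.5
```

```text
[587.59168066   3.27229458] [14.0361738  -0.45324336 -8.36818808] 17.160641919688455 29.998271763324738 68.89015053386356 7.499999999999999
0 [-0.0014 -0.0131] -4.0
1 [ 0.0024 -0.0138] -15.4
2 [ 0.0051 -0.013 ] -26.9
3 [ 0.0076 -0.0117] -38.3
4 [ 0.0098 -0.01  ] -49.8
5 [ 0.0116 -0.0079] -61.3
6 [ 0.0129 -0.0054] -72.7
7 [ 0.0137 -0.0027] -84.2
```

Request:
{"name": "drive_tool", "arguments": {"targets": [[-1, [-0.0014, -0.0131, 0], 0], [-1, [0.0024, -0.0138, 0], 0], [-1, [0.0051, -0.013, 0], 0], [-1, [0.0076, -0.0117, 0], 0], [-1, [0.0098, -0.01, 0], 0], [-1, [0.0116, -0.0079, 0], 0], [-1, [0.0129, -0.0054, 0], 0], [-1, [0, 0, 0], 0]]}}

```text
clock: 9.2
ee_pos: [538.2, -72.0, 158.7]
eef_rot: [-3.141, -0.0, -3.137]
ft_force: [-0.6, -7.0, -1.1]
opening: 17.3
gripper_force: 30.0
```

```bash
python3 arc.py 518.7 -5 8 0.2 -72.7
```

```text
[538.19162226 -71.98464859] [-0.57120244 -6.96277151 -1.09707949] 17.25571545416294 30.001906156539917 69.76293059217122 -72.7
0 [ 0.0124 -0.0026] -84.2
1 [0.014 0.   ] -95.6
2 [0.0137 0.0028] -107.1
3 [0.0129 0.0055] -118.5
4 [0.0115 0.0079] -130.0
5 [0.0097 0.0101] -141.5
6 [0.0075 0.0118] -152.9
7 [0.005 0.013] -164.4
```

Request:
{"name": "drive_tool", "arguments": {"targets": [[-1, [0.0124, -0.0034, 0], 0], [-1, [0.014, 0, 0], 0], [-1, [0.0137, 0.0028, 0], 0], [-1, [0.0129, 0.0055, 0], 0], [-1, [0.0115, 0.0079, 0], 0], [-1, [0.0097, 0.0101, 0], 0], [-1, [0.0075, 0.0118, 0], 0], [-1, [0, 0, 0], 0]]}}

```text
clock: 10.2
ee_pos: [456.2, -35.7, 158.7]
eef_rot: [3.141, -0.001, -3.135]
ft_force: [-1.8, 1.6, -1.4]
opening: 17.7
gripper_force: 30.0
```

```bash
python3 arc.py 518.7 -5.8 8 0.2 -152.9
```

```text
[456.20514585 -35.72848831] [-1.79445781  1.56670428 -1.39296966] 17.69027691625352 29.99963790178299 69.29156664090952 -152.9
0 [0.0048 0.0111] -164.4
1 [0.0023 0.0138] -175.8
2 [-0.0005  0.014 ] -187.3
3 [-0.0032  0.0136] -198.7
4 [-0.0059  0.0127] -210.2
5 [-0.0083  0.0113] -221.7
6 [-0.0103  0.0094] -233.1
7 [-0.012   0.0072] -244.6
```

Request:
{"name": "drive_tool", "arguments": {"targets": [[-1, [0.0044, 0.0115, 0], 0], [-1, [0.0023, 0.0138, 0], 0], [-1, [-0.0005, 0.014, 0], 0], [-1, [-0.0032, 0.0136, 0], 0], [-1, [-0.0059, 0.0127, 0], 0], [-1, [0, 0, 0], 0]]}}

```text
clock: 10.95
ee_pos: [459.0, 30.3, 158.6]
eef_rot: [3.14, -0.001, -3.135]
ft_force: [-5.0, 5.9, 4.4]
opening: 17.1
gripper_force: 30.0
```

```bash
python3 arc.py 518.7 -5.8 8 0.1 -210.2
```

```text
[459.03393292  30.32918048] [-4.95912778  5.85475668  4.42683961] 17.11410233932379 30.003061294555664 69.75211281911525 -210.20000000000002
0 [-0.003   0.0049] -215.9
1 [-0.0044  0.0054] -221.7
2 [-0.0049  0.005 ] -227.4
3 [-0.0054  0.0044] -233.1
4 [-0.0058  0.0039] -238.8
5 [-0.0062  0.0033] -244.6
6 [-0.0065  0.0026] -250.3
7 [-0.0067  0.002 ] -256.0
```

Request:
{"name": "drive_tool", "arguments": {"targets": [[-1, [-0.003, 0.005, 0], 0], [-1, [-0.0044, 0.0054, 0], 0], [-1, [-0.0049, 0.005, 0], 0], [-1, [-0.0054, 0.0044, 0], 0], [-1, [0, 0, 0], 0]]}}

```text
clock: 11.58
ee_pos: [476.6, 50.0, 158.6]
eef_rot: [3.14, -0.001, -3.136]
ft_force: [-4.6, 8.5, 4.6]
opening: 17.5
gripper_force: 30.0
```

```bash
python3 arc.py 518.7 -5.8 5 0.05 -233.1
```

```text
[476.56110186  50.03035189] [-4.60384835  8.45701261  4.60150579] 17.52285953338976 30.004761815071106 69.94794442134416 -233.1
0 [-0.003   0.0022] -236.0
1 [-0.003   0.0019] -238.8
2 [-0.003   0.0017] -241.7
3 [-0.0031  0.0016] -244.6
4 [-0.0032  0.0014] -247.4
```

Request:
{"name": "drive_tool", "arguments": {"targets": [[-1, [-0.003, 0.0026, 0], 0], [-1, [-0.003, 0.0021, 0], 0], [-1, [-0.003, 0.0017, 0], 0], [-1, [0, 0, 0], 0]]}}

```text
clock: 12.08
ee_pos: [485.5, 56.1, 158.6]
eef_rot: [3.14, -0.001, -3.136]
ft_force: [-3.3, 6.4, 3.3]
opening: 17.7
gripper_force: 30.0
```

Request:
{"name": "drive_tool", "arguments": {"targets": [[-1, [-0.0031, 0.0016, 0], 0], [-1, [0, 0, 0], 0]]}}

```text
clock: 12.32
ee_pos: [488.2, 57.5, 158.6]
eef_rot: [3.141, -0.002, -3.136]
ft_force: [-9.1, 2.5, 7.3]
opening: 17.3
gripper_force: 30.0
```

Request:
{"name": "drive_tool", "arguments": {"targets": [[-1, [-0.0032, 0.0014, 0], 0], [-1, [0, 0, 0], 0]]}}

```text
clock: 12.58
ee_pos: [490.1, 58.0, 158.3]
eef_rot: [-3.14, -0.007, -3.136]
ft_force: [-21.7, -7.5, 16.3]
opening: 17.3
gripper_force: 30.0
```

Request:
{"name": "drive_tool", "arguments": {"targets": [[-1, [-0.002, 0.0008, 0], 0], [-1, [0, 0, 0], 0], [-1, [0, 0, 0], 0]]}}

```text
clock: 12.95
ee_pos: [491.4, 58.3, 158.2]
eef_rot: [-3.139, -0.009, -3.136]
ft_force: [-28.3, -12.5, 21.5]
opening: 17.2
gripper_force: 30.0
```

```bash
python3 - <<'E'
from h import *
w=get_image("wrist");print(state()["ee_pos"],state()["ft_force"])
cv2.imwrite("pics/w3.png",cv2.cvtColor(w["color"],cv2.COLOR_RGB2BGR))
for n,z in dict(chuck=38,block=60,mark=60,jaw_1=51).items():
    print(n,[(np.round(r["centre"],1),round(r["confidence"],2),np.round(at(w,r["centre"],z)[:2],1)) for r in search_frame(w,n)[:4]])
E
```

```text
[491.36174072  58.25697875 158.17934009] [-27.89725614 -13.13862534  21.31344027]
chuck [(array([183.1, 204.5]), 0.7, array([483.1,  -2.2]))]
block [(array([177. , 236.1]), 0.85, array([500.7,  -1.6])), (array([182.7, 205.3]), 0.68, array([477.1,   4. ]))]
mark [(array([178.5, 235.1]), 0.66, array([ 4.999e+02, -4.000e-01]))]
jaw_1 [(array([164.9, 210.4]), 0.67, array([483.9, -12.3])), (array([ 25.3, 208.8]), 0.62, array([ 483.4, -117.2]))]
```

Request:
{"name": "drive_tool", "arguments": {"targets": [[-0.2, [0, 0, 0], 0], [-0.2, [0, 0, 0], 0], [-0.2, [0, 0, 0], 0], [-0.2, [0, 0, -0.02], 0], [-0.2, [0, 0, -0.05], 0], [1, [0.03, 0, -0.06], 0], [1, [0, 0, 0], 0], [1, [0, 0, 0], 0]]}}

```text
clock: 14.2
ee_pos: [466.1, 58.9, 284.2]
eef_rot: [3.142, 0.0, -3.136]
ft_force: [-0.1, -0.1, -0.7]
opening: 63.9
gripper_force: 0.0
```

```bash
python3 - <<'E'
from h import *
w=get_image("wrist");print(state()["ee_pos"],state()["ft_force"],state()["eef_rot"])
p=proj(w,[518.5,-6,55]);print(p); x0,y0=int(p[0])-65,int(p[1])-60
x0=max(x0,0);print(x0,y0)
cv2.imwrite("pics/w3.png",cv2.cvtColor(cv2.resize(w["color"][y0:y0+120,x0:x0+130],None,fx=5,fy=5,interpolation=2),cv2.COLOR_RGB2BGR))
for n,z in dict(crank_grip=92,block_center=60,mark=60,jaw_1=51,gauge=134).items():
    print(n,[(np.round(r["centre"],1),round(r["confidence"],2),np.round(at(w,r["centre"],z)[:2],1)) for r in search_frame(w,n)[:4]])
E
```

```text
[466.08018408  58.89863607 283.55908887] [0.33160547 0.2796952  0.11236504] [ 3.14158375e+00 -1.46018576e-03 -3.13631386e+00]
[205.92856741 224.43784435]
140 164
crank_grip [(array([232.1, 191.4]), 0.81, array([466.2,  31.1]))]
block_center [(array([216.8, 215.9]), 0.88, array([505.4,   8.8])), (array([ 12.4, 177.6]), 0.65, array([ 459.1, -230.4]))]
mark [(array([214.8, 219.3]), 0.69, array([509.8,   6.2]))]
jaw_1 [(array([200.2, 197.7]), 0.63, array([484.9, -12.4])), (array([231.5, 228.7]), 0.49, array([525.7,  25.5]))]
gauge [(array([214.6, 217. ]), 0.62, array([480.1,  18.6]))]
```

View pics/w3.png

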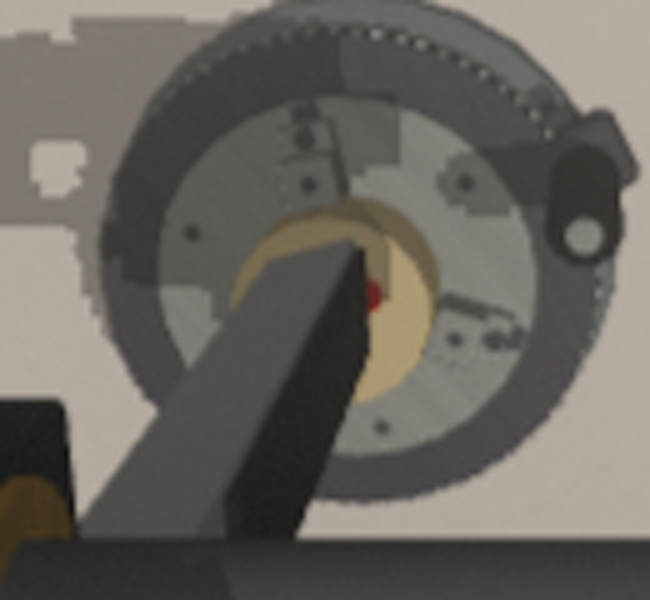

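The jaws are closed on the block. The knob's top is at crop (585,235), and the finger partly hides the red spot. I'll recentre the view to measure the spot.

Request:
{"name": "drive_tool", "arguments": {"targets": [[1, [0.02, -0.03, -0.01], 0], [1, [0.02, -0.035, -0.01], 0], [1, [0, 0, 0], 0], [1, [0, 0, 0], 0]]}}

```text
clock: 15.0
ee_pos: [426.7, -6.2, 304.3]
eef_rot: [3.141, -0.0, -3.137]
ft_force: [1.0, 0.1, -1.2]
opening: 94.1
gripper_force: 0.0
```

```bash
cat > chk.py <<'E'
from h import *
w=get_image("wrist");print(state()["ee_pos"],state()["ft_force"],state()["eef_rot"])
h=cv2.cvtColor(w["color"],cv2.COLOR_RGB2HSV)
p=proj(w,[518.5,-6,55]);print("pred",p)
def big(m,p,z,r=60):
    n,l,st,c=cv2.connectedComponentsWithStats(m.astype(np.uint8))
    for i in range(1,n):
        if st[i,4]>8 and np.hypot(*(c[i]-p))<r: print(st[i],c[i],at(w,c[i],z))
H,S,V=[h[...,i].astype(int) for i in range(3)]
print("red");big(((H<8)|(H>172))&(S>130)&(V>60),p,60)
print("cream");big((H>10)&(H<32)&(S>70)&(V>60),p,60)
t=get_image("top");c=proj(t,[518.5,-6,60])
ht=cv2.cvtColor(t["color"],cv2.COLOR_RGB2HSV)
w=t;H,S,V=[ht[...,i].astype(int) for i in range(3)]
print("top red");big(((H<8)|(H>172))&(S>90),c,60,25)
print("orange");big((H>4)&(H<18)&(S>150)&(V>120),proj(t,[460,-314,134]),134.5,25)
E
python3 chk.py; python3 - <<'E'
from h import *
w=get_image("wrist");p=proj(w,[518.5,-6,55]);x0,y0=int(p[0])-65,int(p[1])-60;print(x0,y0)
cv2.imwrite("pics/w4.png",cv2.cvtColor(cv2.resize(w["color"][y0:y0+120,x0:x0+130],None,fx=5,fy=5,interpolation=2),cv2.COLOR_RGB2BGR))
E
```

```text
[426.75680708  -5.93759666 304.12629852] [0.49544413 0.34408634 0.41331583] [ 3.14140365e+00 -6.24354276e-04 -3.13611504e+00]
pred [257.77468255 246.48257854]
red
[262 243   6   6  26] [264.80769231 245.19230769] [514.13278316   3.39159002  60.        ]
cream
[241 227  36  38 843] [259.4519573  245.17556346] [514.14518892  -3.78045094  60.        ]
top red
orange
[336 212   5   5  20] [338.3 213.9] [ 461.08991109 -310.02891359  134.5       ]
192 186
```

View pics/w4.png

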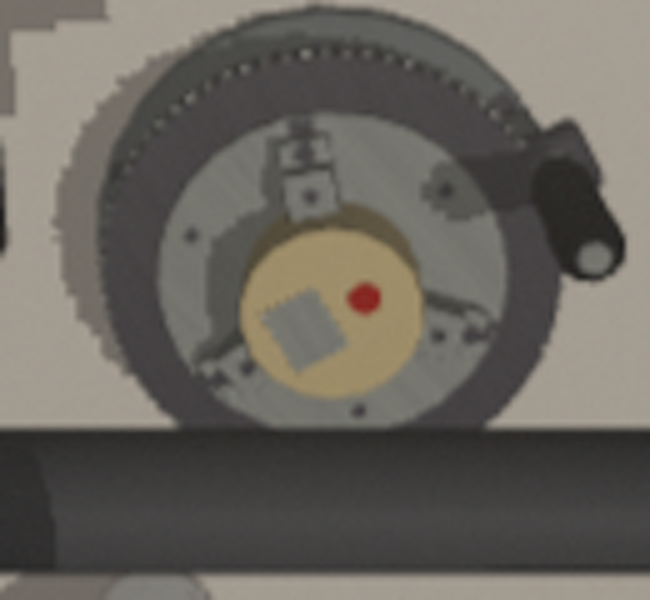

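The block is gripped and centred at about (518.5,-5.5). The red spot is at crop (365,298), which gives the world position (514.2,3.2). Next is the gauge.

Request:
{"name": "drive_tool", "arguments": {"targets": [[1, [0, -0.055, 0], 0], [1, [0, -0.06, 0], 0], [1, [0, -0.06, 0], 0], [1, [0, -0.06, 0], 0], [1, [-0.01, -0.06, 0], 0.13], [1, [0, 0, 0], 0.13], [1, [0, 0, 0], 0], [1, [0, 0, 0], 0]]}}

```text
clock: 16.15
ee_pos: [438.3, -300.6, 304.5]
eef_rot: [3.142, -0.0, 2.891]
ft_force: [-0.8, -0.0, -0.7]
opening: 94.0
gripper_force: 0.0
```

```bash
python3 - <<'E'
from h import *
w=get_image("wrist");s=state();print(s["ee_pos"],s["eef_rot"]);save(w,"w5.png")
p=proj(w,[461,-312,134]);print(p)
for n,z in dict(gauge=134,dock=26).items():
    print(n,[(np.round(r["centre"],1),round(r["confidence"],2),np.round(at(w,r["centre"],z)[:2],1)) for r in search_frame(w,n)[:4]])
h=cv2.cvtColor(w["color"],cv2.COLOR_RGB2HSV);H,S,V=[h[...,i].astype(int) for i in range(3)]
n,l,st,c=cv2.connectedComponentsWithStats(((H>3)&(H<20)&(S>150)&(V>80)).astype(np.uint8))
for i in range(1,n):
    if st[i,4]>15: print(st[i],c[i],at(w,c[i],134.5))
x0,y0=max(0,int(p[0])-100),max(0,int(p[1])-90);x0=min(x0,312);print(x0,y0)
cv2.imwrite("pics/w6.png",cv2.cvtColor(cv2.resize(w["color"][y0:y0+150,x0:x0+200],None,fx=4,fy=4,interpolation=2),cv2.COLOR_RGB2BGR))
E
```

```text
[ 438.28233132 -300.61107545  304.62572832] [-3.14152844e+00  8.50558518e-05  2.89038825e+00]
[252.83699739 220.41709884]
gauge [(array([254.3, 208. ]), 0.6, array([ 448.6, -307.3]))]
dock [(array([252.2, 179.3]), 0.64, array([ 440.8, -309.6])), (array([460.8, 169.6]), 0.45, array([498.7, -27.9]))]
[245 212  18  17 235] [253.12765957 219.81702128] [ 460.27210271 -311.49838074  134.5       ]
152 130
```

View pics/w6.png

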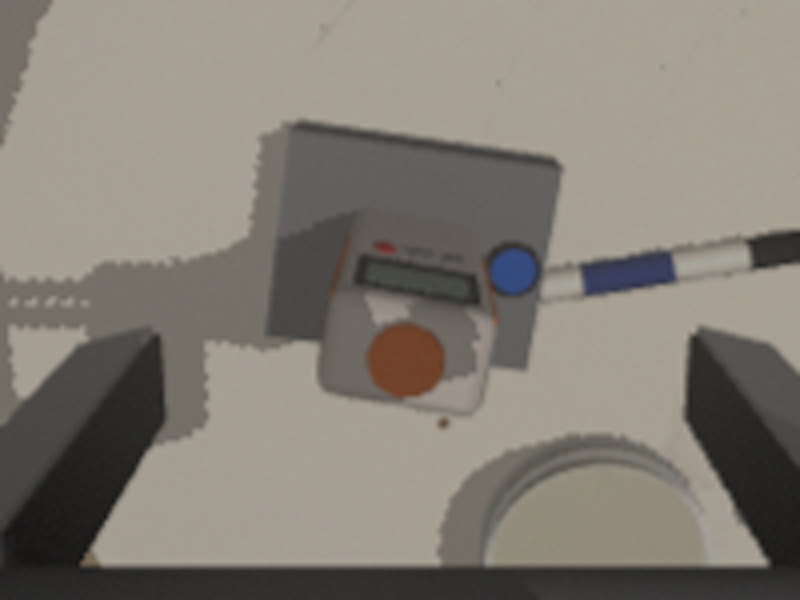

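The display faces the robot and the orange cap is at crop (406,360). The dock and gauge are still rotated about 0.14 rad in the image, so I'll refine the yaw.

```bash
python3 - <<'E'
from h import *
w=get_image("wrist");s=state();yaw=s["eef_rot"][2]
for (a,b,z) in (((290,124),(558,162),26),((325,392),(472,414),130),((360,257),(479,281),110)):
    A=at(w,(152+a[0]/4,130+a[1]/4),z);B=at(w,(152+b[0]/4,130+b[1]/4),z);d=B-A
    print(np.linalg.norm(d),"target tool yaw",np.arctan2(d[0],-d[1]),"now",yaw)
E
```

```text
92.90574174886227 target tool yaw 2.7479353309445145 now 2.8887144633929602
38.647936152381156 target tool yaw 2.7306026885138595 now 2.8887144633929602
32.96270269905443 target tool yaw 2.683475389968191 now 2.8887144633929602
```

Request:
{"name": "drive_tool", "arguments": {"targets": [[1, [0, 0, 0], 0.147], [1, [-0.0247, -0.0014, 0], 0], [1, [0, 0, 0], 0], [1, [0, 0, 0], 0]]}}

```text
clock: 16.85
ee_pos: [459.9, -311.9, 304.4]
eef_rot: [3.142, -0.0, 2.741]
ft_force: [0.3, 0.7, -0.1]
opening: 94.1
gripper_force: 0.0
```

Request:
{"name": "drive_tool", "arguments": {"targets": [[1, [0, 0, 0.04], 0], [1, [0, 0, 0.04], 0], [1, [0, 0, 0.032], 0], [1, [0, 0, 0.01], 0], [1, [0, 0, 0], 0], [-0.2, [0, 0, 0], 0], [-0.2, [0, 0, 0], 0], [-0.2, [0, 0, 0], 0]]}}

```text
clock: 17.85
ee_pos: [460.3, -312.4, 183.1]
eef_rot: [-3.141, 0.001, 2.74]
ft_force: [0.2, -0.5, 0.6]
opening: 67.6
gripper_force: 0.0
```

Request:
{"name": "drive_tool", "arguments": {"targets": [[-0.2, [0, 0, 0], 0], [-0.2, [0, 0, 0], 0], [-0.2, [0, 0, 0], 0], [-0.2, [0, 0, 0], 0]]}}

```text
clock: 18.35
ee_pos: [460.2, -312.3, 182.5]
eef_rot: [3.142, 0.0, 2.74]
ft_force: [0.3, 0.9, 0.7]
opening: 44.0
gripper_force: 29.8
```

Request:
{"name": "drive_tool", "arguments": {"targets": [[-1, [0, 0, 0], 0], [-1, [0, 0, -0.015], 0], [-1, [0, 0, -0.025], 0], [-1, [0, 0, -0.035], 0], [-1, [0, 0, -0.035], 0], [-1, [0, 0, -0.015], 0], [-1, [0, 0, 0], 0], [-1, [0, 0, 0], 0]]}}

```text
clock: 19.35
ee_pos: [460.0, -312.1, 306.1]
eef_rot: [3.141, -0.002, 2.74]
ft_force: [-0.5, -0.9, -2.8]
opening: 43.9
gripper_force: 29.8
```

```bash
python3 - <<'E'
from h import *
w=get_image("wrist");s=state();print(s["ee_pos"],s["eef_rot"],s["ft_force"],s["torque"],s["opening"])
h=cv2.cvtColor(w["color"],cv2.COLOR_RGB2HSV);H,S,V=[h[...,i].astype(int) for i in range(3)]
n,l,st,c=cv2.connectedComponentsWithStats(((H>3)&(H<20)&(S>150)&(V>80)).astype(np.uint8))
z=s["ee_pos"][2]-78.4+30.5
for i in range(1,n):
    if st[i,4]>15: print(st[i],c[i],at(w,c[i],z))
sc=get_image("scene");p=proj(sc,[460,-312,180]);x0,y0=int(p[0])-60,int(p[1])-70
cv2.imwrite("pics/s7.png",cv2.cvtColor(cv2.resize(sc["color"][y0:y0+150,x0:x0+120],None,fx=4,fy=4,interpolation=2),cv2.COLOR_RGB2BGR))
E
```

```text
[ 459.98729561 -312.11490004  306.11416276] [ 3.14101918e+00 -2.21710731e-03  2.73979719e+00] [ 0.83671887 -0.31905819 -1.48350158] [ 0.01701323 -0.063318   -0.00580396] 43.880159618099334
[240 240  36  32 903] [257.66998893 255.75193798] [ 458.94863579 -312.24485701  258.21416276]
```

View pics/s7.png

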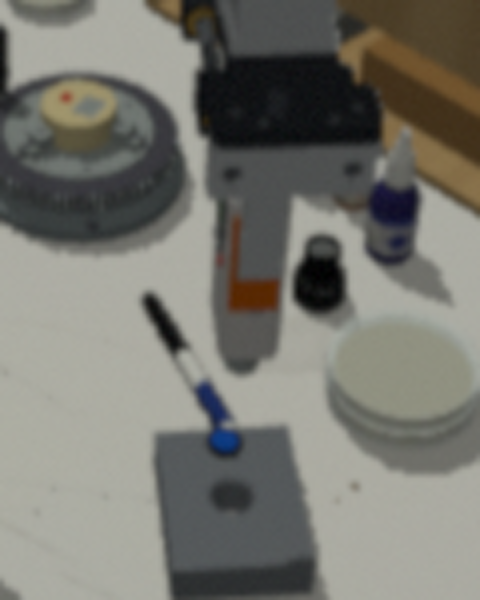

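The gauge hangs upright in the fingers, clear of the dock. I'll carry it over the mark.

Request:
{"name": "drive_tool", "arguments": {"targets": [[-1, [0.006, 0.0275, 0], 0], [-1, [0.01, 0.042, 0], 0], [-1, [0.012, 0.05, 0], 0], [-1, [0.012, 0.05, 0], 0], [-1, [0.012, 0.05, 0], 0], [-1, [0.012, 0.05, 0], 0], [-1, [0.009, 0.042, 0], 0], [-1, [0, 0, 0], 0]]}}

```text
clock: 20.45
ee_pos: [514.9, 5.2, 306.7]
eef_rot: [-3.141, -0.001, 2.743]
ft_force: [-0.1, -0.2, -2.7]
opening: 44.3
gripper_force: 29.8
```

Request:
{"name": "drive_tool", "arguments": {"targets": [[-1, [0, 0, 0], 0], [-1, [0, 0, 0.02], 0], [-1, [0, 0, 0.02], 0], [-1, [0, 0, 0], 0], [-1, [0, 0, 0], 0]]}}

```text
clock: 21.08
ee_pos: [515.0, 2.3, 268.3]
eef_rot: [3.141, 0.001, 2.739]
ft_force: [-0.6, 0.4, -1.8]
opening: 44.1
gripper_force: 29.8
```

```bash
python3 - <<'E'
from h import *
s=state();print(s["ee_pos"],s["eef_rot"],s["ft_force"],s["torque"])
w=get_image("wrist")
h=cv2.cvtColor(w["color"],cv2.COLOR_RGB2HSV);H,S,V=[h[...,i].astype(int) for i in range(3)]
n,l,st,c=cv2.connectedComponentsWithStats(((H>3)&(H<20)&(S>150)&(V>80)).astype(np.uint8))
for i in range(1,n):
    if st[i,4]>15: print(st[i],c[i],at(w,c[i],s["ee_pos"][2]-47.9))
p=proj(w,[514,3,75]);print(p)
y0=int(p[1])-110
A=cv2.resize(w["color"][120:270,190:320],(520,600),interpolation=2)
t=get_image("scene");p=proj(t,[514,3,80]);x0,y0=int(p[0])-28,int(p[1])-35
B=cv2.resize(t["color"][y0:y0+60,x0:x0+56],(280,300),interpolation=2)
o=np.zeros((600,800,3),np.uint8);o[:,:520]=A;o[:300,520:]=B
cv2.imwrite("pics/w8.png",cv2.cvtColor(o,cv2.COLOR_RGB2BGR))
E
```

```text
[515.00879698   2.34490759 268.28248517] [3.14138617e+00 7.21794802e-04 2.73888497e+00] [-0.60770212  0.38841939 -1.76242715] [-0.01917106 -0.02493346  0.01158569]
[240 240  36  32 902] [257.67849224 255.73503326] [514.1137711    2.13898857 220.38248517]
[170 263  14  15  49] [176.65306122 268.83673469] [504.01024528 -41.69458408 220.38248517]
[258.35426337 189.82819512]
```

View pics/w8.png

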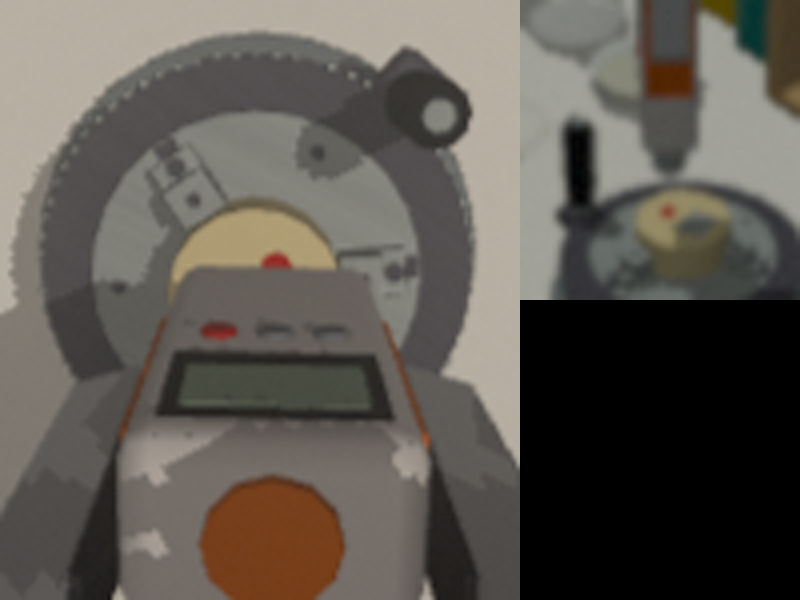

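```bash
python3 - <<'E'
from h import *
t=get_image("scene");p=proj(t,[514,3,80]);x0,y0=int(p[0])-28,int(p[1])-35
f=lambda X:np.round((proj(t,X)-[x0,y0])*5+[520,0])
print("mark",f([514.2,3.2,60]),f([518.2,3.2,60]),f([514.2,7.2,60]),"foot",f([514.5,2.3,90]))
T=get_image("top")
E
```

```text
mark [664. 205.] [671. 203.] [660. 201.] foot [664. 160.]
```

Request:
{"name": "drive_tool", "arguments": {"targets": [[-1, [0, 0.001, 0.012], 0], [-1, [0, 0, 0.006], 0], [-1, [0, 0, 0.004], 0], [-1, [0, 0, 0], 0], [-1, [0, 0, 0], 0]]}}

```text
clock: 21.9
ee_pos: [515.3, 3.9, 245.7]
eef_rot: [3.142, 0.0, 2.74]
ft_force: [0.4, 0.3, -1.1]
opening: 44.1
gripper_force: 29.8
```

Request:
{"name": "drive_tool", "arguments": {"targets": [[-1, [0.001, -0.001, 0.002], 0], [-1, [0, 0, 0.002], 0], [-1, [0, 0, 0.001], 0], [-1, [0, 0, 0], 0], [-1, [0, 0, 0], 0]]}}

```text
clock: 22.52
ee_pos: [513.9, 3.3, 240.6]
eef_rot: [-3.142, 0.0, 2.74]
ft_force: [-0.4, 0.1, -0.6]
opening: 44.0
gripper_force: 29.8
```

Request:
{"name": "drive_tool", "arguments": {"targets": [[-1, [0, 0, 0.001], 0], [-1, [0, 0, 0], 0], [-1, [0, 0, 0], 0]]}}

```text
clock: 22.9
ee_pos: [513.9, 3.4, 239.6]
eef_rot: [3.142, 0.0, 2.74]
ft_force: [-0.8, -1.0, 0.8]
opening: 44.4
gripper_force: 29.8
```

Request:
{"name": "drive_tool", "arguments": {"targets": [[-1, [0, 0, 0.0005], 0], [-1, [0, 0, 0], 0], [-1, [0, 0, 0], 0]]}}

```text
clock: 23.28
ee_pos: [513.9, 3.4, 239.1]
eef_rot: [3.142, 0.0, 2.74]
ft_force: [-1.0, 0.1, 1.0]
opening: 44.3
gripper_force: 29.8
```

Request:
{"name": "drive_tool", "arguments": {"targets": [[-1, [0, 0, 0.0005], 0], [-1, [0, 0, 0], 0], [-1, [0, 0, 0], 0]]}}

```text
clock: 23.65
ee_pos: [513.9, 3.4, 238.6]
eef_rot: [3.142, 0.0, 2.74]
ft_force: [-0.4, -1.1, 1.9]
opening: 43.9
gripper_force: 29.8
```

Request:
{"name": "drive_tool", "arguments": {"targets": [[-1, [0, 0, 0.0004], 0], [-1, [0, 0, 0], 0], [-1, [0, 0, 0], 0]]}}

```text
clock: 24.02
ee_pos: [514.0, 3.3, 238.5]
eef_rot: [3.141, 0.0, 2.74]
ft_force: [-1.1, -0.7, 5.3]
opening: 44.0
gripper_force: 29.8
```

Request:
{"name": "drive_tool", "arguments": {"targets": [[-1, [0, 0, 0.0002], 0], [-1, [0, 0, 0], 0], [-1, [0, 0, 0], 0], [-1, [0, 0, 0], 0]]}}

```text
clock: 24.52
ee_pos: [514.0, 3.3, 238.5]
eef_rot: [3.141, 0.001, 2.74]
ft_force: [-2.0, 0.3, 7.6]
opening: 43.9
gripper_force: 29.8
```

```bash
python3 - <<'E'
from h import *
fs=[]
for i in range(5):
    t=get_image("scene");fs.append(state()["ft_force"][2])
print(fs,state()["ee_pos"],state()["torque"])
w=get_image("wrist");h=cv2.cvtColor(w["color"],cv2.COLOR_RGB2HSV);H,S,V=[h[...,i].astype(int) for i in range(3)]
p=proj(t,[514,3,80]);x0,y0=int(p[0])-30,int(p[1])-30
B=cv2.resize(t["color"][y0:y0+60,x0:x0+60],(400,400),interpolation=2)
A=cv2.resize(w["color"][130:230,200:300],(400,400),interpolation=2)
f=lambda X:np.round((proj(t,X)-[x0,y0])*400/60+[400,0])
print(f([514,3.3,60]))
cv2.imwrite("pics/w9.png",cv2.cvtColor(np.hstack([A,B]),cv2.COLOR_RGB2BGR))
E
```

```text
[np.float64(6.7740680094478565), np.float64(6.051632742296535), np.float64(6.751228746281994), np.float64(6.955137041325444), np.float64(7.403274938552211)] [514.0082548    3.34315269 238.46206454] [-0.05053023  0.55695209 -0.01995154]
[604. 240.]
```

View pics/w9.png

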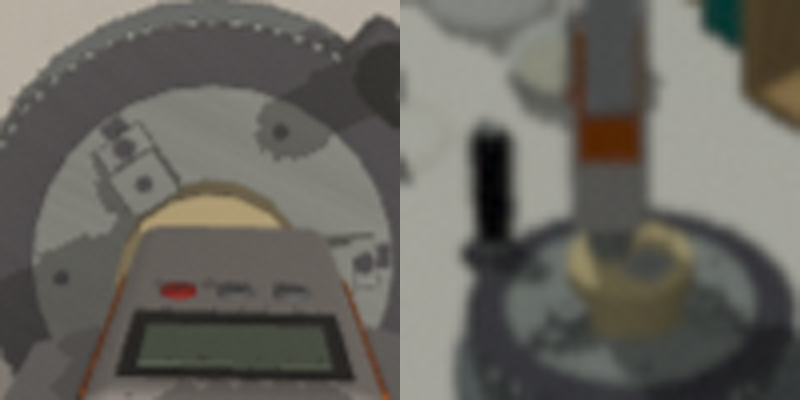

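The stem stands on the red spot, at about crop (610,250), and hides it completely. The push is about 9 N and steady, so I'm handing in.

```bash
python3 -c "
from h import *
print(env.sign_off())"
```

```text
the job is handed in; nothing more can be done
None
```

I turned the ring to its stop with the jaws clamped on the block and handed in with the gauge upright on the red spot, pressing with about 9 N. The sign-off returned no verdict, and I inferred the ring angle from the knob's position and the force at the stop rather than reading it directly.

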